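Make up two changeover kits for the pie line

ROBOT

A 7-joint arm with a two-finger parallel gripper is mounted at the origin on the work surface. World frame = base frame: x ahead of the robot, y to its left, z up, the work surface at z = 0. Lengths are in mm, angles in rad, forces in N, time in s.
With the tool pointing down it reaches from about 400 to 875 mm from the base axis. Payload 4.4 kg.
Tool frame: the origin (TCP) lies at the very end of the fingers, on their centre line; the grasp point (between the pads) lies 19 mm behind it; z points along the fingers, y is the line along which they close (so a half turn about z gives the same grasp; the last joint's range is limited). The gripper opens to 85 mm and grips with 20 to 120 N. Pads are 22 mm wide; open, the fingers measure 114 mm over their backs; the gripper's body (76 mm by 85 mm) begins 54 mm behind the grasp point. The pads swing forward as they close: fully open they stand 13 mm farther back than shut.
Start: joints at [-1.383, 0.628, 0.038, 1.517, -0.027, 0.996, -0.02], TCP at [163.179, 629.198, 231.313] pointing down, gripper open.
Joint ranges: [-3.06, 3.06], [-0.37, 2.12], [-1.25, 1.32], [0.18, 2.47], [-1.1, 4.24], [0.23, 1.98], [-2.94, 2.94]. Speed limits (rad/s): [2.57, 2.57, 3.14, 3.14, 3.14, 3.14, 3.14].

INTERFACE

Orientations are given as [roll, pitch, yaw] about the fixed x, y, z axes, in that order (R = Rz(yaw) Ry(pitch) Rx(roll)).
In Python, from cell import ctrl gives the robot as it stands.
- The arm moves only by the tool step_arm, never from a script. Its argument "series" is a list that holds one entry, the list of rows, each a list of 7 numbers: the turn, a rotation vector about the tool's x, y, z as a fraction of full scale, then the shift along the tool's x, y, z as a fraction of full scale, then the closure, from 0 (fully open) to 1 (shut). In form: [[[ax, ay, az, tx, ty, tz, gripper], ...]]. A call has 1 to 12 rows; each row shifts and turns the commanded pose from where the row before left it, along the tool's axes as they then stand; what a row does not reach is not made up. Full scale, the value 1, is 150 mm for a shift and 45 degrees for a turn. A row lasts 1/10 s, in which the tool goes at most 50 mm and 8.59 degrees, less where a joint would pass 70% of its speed; a pose out of reach is approached as far as the arm can. A call with a number of a shift or a turn outside -1 to 1 is refused whole. A call with a gripper value outside its range is refused whole. The fingers move at their own pace and stop on an object; the grip force is fixed at half the most. Time passes only in rows, so rows that do not move let the fingers close. It gives the time, the measured TCP pose, the force, the opening and the grip force at its end, in the units of the state.
- ctrl.read_state(): the state, without advancing time (a new reading comes with each control period).
- ctrl.get_image(name): name is "scene" or "top" or "wrist"; returns a dict with "img" (384x512x3 uint8, red, green, blue), "fx", "fy", "cx", "cy" (pixels), "R" (3x3) and "t" (3): a world point X has camera coordinates R X + t. Camera axes: x right, y down, z forward; pixel columns grow to the right and rows downward; lengths in mm; the calibration is good to about 2 mm. A picture is of the moment at which its call begins. There is no depth.
- ctrl.finish_job(): hands the job in; it is judged then, once.
Trained networks look in a picture, given as the dict that the camera call returned (one of the last four; its "shot" number tells which), for a name from the list of things; names that differ only in an ending like _2 or _b are one class to them, and where a whole thing is asked for, a point or a joint stands for the part that bears it (a point fixed in the world has none). Each returns a list of dicts, best first, with "score" (0 to 1); they miss things now and then, are a little off and sometimes report something else, mostly with a low value. They report only what shows in the picture. A call takes as long as a camera call. They do not tell look-alikes from the thing itself.
- ctrl.recognise(picture, thing): "centre" ([column, row] in pixels, amid what is visible of it).
The state is a dict: "clock": time; "qpos": joint angles; "qd": joint speeds; "tau": joint torques, N m; "eef_pos": TCP position; "tool_rot": TCP orientation; "force": force on the tool from outside, world axes, zero at the start; "torque": the same for the moment, N m; "width": finger opening in mm; "gripper_force": force on a finger pad.
Only numpy, scipy, OpenCV 4.12 (cv2) and the standard library are available. Lean on these libraries where they do the work, as an engineer would, in place of code of your own. Each camera call takes 0.05 s, during which the arm holds its last target. There are 200 camera calls.

TASK

Make up the two changeover kits, every part standing upright on the floor of a pocket of its own. The two-pocket tray gets the round stamp in the pocket next to the tray's steel handle and the slim nozzle in the other; the three-pocket tray gets, counted from its steel handle, the square stamp, then the wide nozzle, then the steel sleeve. The bar-shaped stamp belongs to neither kit: leave it standing where it is.

Things in the scene. Friction and masses are not known exactly. Their poses are not given: they have to be found in the camera images.
- tray_two: Grey plastic kit tray, dark pocket floors, with two pockets in a row, 173 x 89 mm; walls and floor 5 mm thick, rim 22 mm above the table; fixed. Pockets 79 mm square inside, 84 mm apart centre to centre along x. A U-shaped steel handle sticks out 34 mm at rim height from the +x end. Origin: underside, middle of the row of pockets (handle not counted); z up. Pocket centres: x = +42 mm (next to the handle) and x = -42 mm, y = 0.
- tray_three: Grey plastic kit tray, dark pocket floors, with three pockets in a row, 257 x 89 mm; walls and floor 5 mm thick, rim 22 mm above the table; fixed. Pockets 79 mm square inside, 84 mm apart centre to centre along x. A U-shaped steel handle sticks out 34 mm at rim height from the +x end. Origin: underside, middle of the row of pockets (handle not counted); z up. Pocket centres: x = +84 mm (next to the handle), 0 and -84 mm, y = 0.
- round_stamp_mid (a point): Hand-held pastry stamp standing upright on the table, 80 mm high: a dark steel foot 14 mm thick, a round disc 54 mm in diameter, and above it, centred, a plain upright round white handle 22 mm in diameter to the top. About 0.16 kg. Point: on the axis, half-way up (40 mm above the underside); z up, round about its axis.
- square_stamp_mid (a point): Hand-held pastry stamp standing upright on the table, 80 mm high: a dark steel foot 14 mm thick, a 44 mm square, and above it, centred, a plain upright round white handle 22 mm in diameter to the top. About 0.16 kg. Point: on the axis, half-way up (40 mm above the underside); z up, x and y along the sides of the square.
- bar_stamp_mid (a point): Hand-held pastry stamp standing upright on the table, 80 mm high: a dark steel foot 14 mm thick, a narrow bar 54 x 22 mm, and above it, centred, a plain upright round white handle 22 mm in diameter to the top. About 0.16 kg. Point: on the axis, half-way up (40 mm above the underside); z up, x along the bar. The spare: stays on the table.
- slim_nozzle_mid (a point): Steel filling nozzle standing upright on its round flange (54 mm diameter, 9 mm thick), 80 mm high, round about its axis: a cone narrows up to a straight neck 18 mm in diameter from 40 mm above the underside to the top; the dark bore shows in its top face. About 0.18 kg. Point: on the axis, half-way up (40 mm above the underside); z up.
- wide_nozzle_mid (a point): Steel filling nozzle standing upright on its round flange (54 mm diameter, 9 mm thick), 80 mm high, round about its axis: a cone narrows up to a straight neck 38 mm in diameter from 38 mm above the underside to the top; the dark bore shows in its top face. About 0.26 kg. Point: on the axis, half-way up (40 mm above the underside); z up.
- sleeve_mid (a point): Plain steel sleeve (a tube open at both ends) standing upright, 46 mm outside diameter, 32 mm bore, 60 mm high, about 0.2 kg. Point: on the axis, half-way up (30 mm above the underside); z up. Loose biscuits, 58 mm across, 14 mm thick, among the stock have no part in the job.
There are look-alikes about, which are no part of the job. What is shaped like the part that bears wide_nozzle_mid but green or purple is not meant.

How it is judged:
By the outcome, as a careful person would: the job done as asked, in the order asked, and still so for the second after the job is handed in, with the robot touching nothing.
It also fails if it takes over 128 s, if anything falls off the work surface, if the arm or the gripper's body presses on something with over 40 N, if the wrist force passes 120 N, or if a joint passes its speed limit or range.

## Working session

There is one attempt and no reset: what is moved stays moved. The work goes in short steps, Python scripts to look and compute and a tool call to move; the robot and the scene stay as the last step left them, time stands still between calls to the robot, and variables do not carry over. Pictures are saved under pics/ and viewed, at most 14 in all, crops included, and the job is handed in when it is done.

Besides the shell and the picture viewer there is one more tool, called after "Call:" as name(argument=value, ...) on one line, values as JSON. step_arm: Moves the arm, as the interface text tells. Shift numbers are shares of 150 mm and turn numbers shares of 45 degrees, none past 1 either way. Its arguments: {"type":"object","properties":{"series":{"type":"array","items":{"type":"array","items":{"type":"array","items":{"type":"number","minimum":-1,"maximum":1}}}}},"required":["series"]}

```bash
mkdir -p pics
cat > h.py <<'E'
import numpy as np,cv2
from cell import ctrl
def save(p,n,crop=None,s=1.5):
    im=p["img"][:,:,::-1]
    if crop: a,b,c,d=crop; im=im[b:d,a:c]
    cv2.imwrite("pics/"+n,cv2.resize(im,None,fx=s,fy=s,interpolation=cv2.INTER_CUBIC))
def ray(p,uv,z):
    R=np.array(p["R"]);t=np.array(p["t"]);c=-R.T@t
    d=R.T@np.array([(uv[0]-p["cx"])/p["fx"],(uv[1]-p["cy"])/p["fy"],1])
    return c+d*(z-c[2])/d[2]
def proj(p,X):
    c=np.array(p["R"])@np.array(X,float)+np.array(p["t"])
    return np.array([p["fx"]*c[0]/c[2]+p["cx"],p["fy"]*c[1]/c[2]+p["cy"]])
E
python3 - <<'E'
from h import *
s=ctrl.read_state();print(s["clock"],s["eef_pos"],s["tool_rot"],s["width"])
P={n:ctrl.get_image(n) for n in("top","scene")}
for n,p in P.items():
    save(p,n+"1.png")
    R=np.array(p["R"]);print(n,(-R.T@np.array(p["t"])).round(),p["fx"])
    for th in["tray_two","tray_three","round_stamp_mid","square_stamp_mid","bar_stamp_mid","slim_nozzle_mid","wide_nozzle_mid","sleeve_mid"]:
        z=30 if th=="sleeve_mid" else 11 if "tray" in th else 40
        print(n,th,[(round(d["score"],2),np.round(d["centre"]).tolist(),ray(p,d["centre"],z)[:2].round().tolist()) for d in ctrl.recognise(p,th)])
E
```

```text
0.0 [163.00036936 628.56861301 230.37667211] [-3.13963614e+00  2.56761553e-05  2.88780603e+00] 85.34637708833472
top [420.   4. 886.] 381.04354839817375
top tray_two []
top tray_three [(0.83, [108.0, 212.0], [481.0, 326.0])]
top round_stamp_mid [(0.87, [294.0, 127.0], [679.0, -98.0]), (0.57, [111.0, 212.0], [478.0, 309.0])]
top square_stamp_mid [(0.81, [299.0, 172.0], [575.0, -108.0])]
top bar_stamp_mid [(0.59, [202.0, 126.0], [679.0, 113.0])]
top slim_nozzle_mid [(0.57, [251.0, 219.0], [467.0, -2.0])]
top wide_nozzle_mid [(0.96, [209.0, 218.0], [468.0, 91.0]), (0.83, [284.0, 260.0], [378.0, -76.0]), (0.8, [196.0, 260.0], [376.0, 116.0])]
top sleeve_mid [(0.89, [247.0, 158.0], [607.0, 8.0])]
scene [ 985. -223.  871.] 388.1526429050598
scene tray_two [(0.74, [131.0, 229.0], [492.0, -321.0])]
scene tray_three [(0.58, [351.0, 141.0], [503.0, 309.0])]
scene round_stamp_mid [(0.86, [244.0, 263.0], [701.0, -113.0])]
scene square_stamp_mid [(0.83, [227.0, 223.0], [595.0, -107.0]), (0.32, [328.0, 221.0], [695.0, 109.0])]
scene bar_stamp_mid [(0.75, [328.0, 220.0], [693.0, 111.0])]
scene slim_nozzle_mid [(0.65, [245.0, 178.0], [498.0, -16.0])]
scene wide_nozzle_mid [(0.98, [268.0, 131.0], [390.0, 108.0]), (0.74, [280.0, 158.0], [482.0, 93.0]), (0.29, [348.0, 139.0], [511.0, 286.0])]
scene sleeve_mid [(0.73, [273.0, 205.0], [594.0, 16.0]), (0.37, [132.0, 228.0], [500.0, -316.0])]
```

View pics/top1.png

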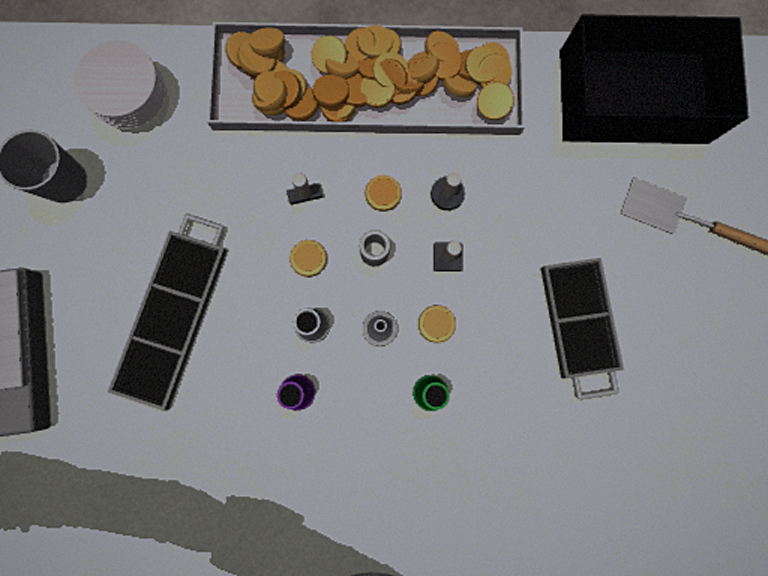

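View pics/scene1.png

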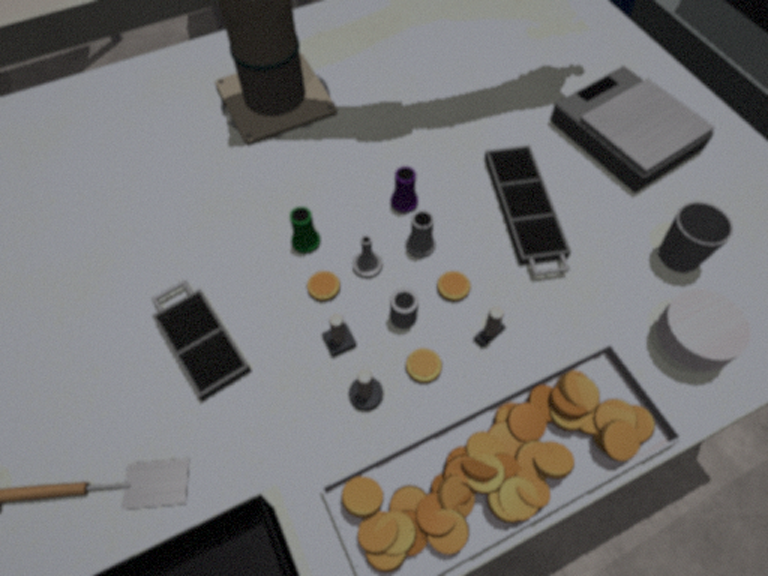

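The job parts are in the grid. The stamps are at top-view (1.5×) round (450,190), square (448,255) and bar (303,188, spare), with the sleeve at (375,247) and the slim nozzle at (379,327). For the wide nozzle there are three candidates: grey (310,322), purple (295,392) and green (432,392). I choose the grey one. A close crop will check this.

Run:
```python
from h import *
p=ctrl.get_image("top");q=ctrl.get_image("scene")
np.savez("top.npz",**{k:p[k] for k in("img","fx","fy","cx","cy","R","t")})
np.savez("scene.npz",**{k:q[k] for k in("img","fx","fy","cx","cy","R","t")})
save(p,"c1.png",(185,110,325,280),3.5)
a=cv2.resize(p["img"][140:275,70:155],None,fx=4,fy=4,interpolation=cv2.INTER_CUBIC)
b=cv2.resize(p["img"][140:275,350:435],None,fx=4,fy=4,interpolation=cv2.INTER_CUBIC)
cv2.imwrite("pics/c2.png",np.hstack([a,b])[:,:,::-1])
```

```text
(no output)
```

View pics/c1.png

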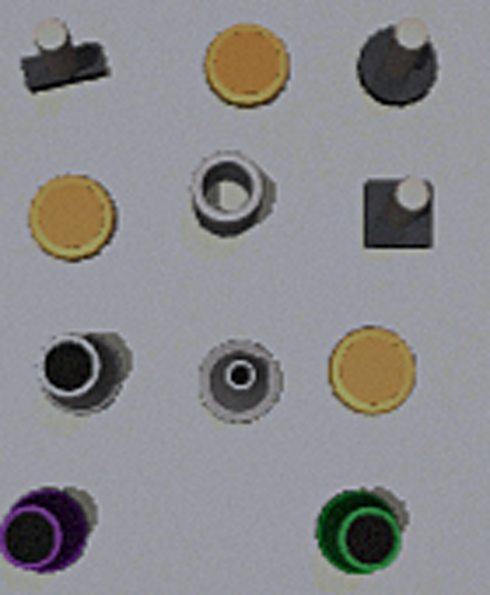

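View pics/c2.png

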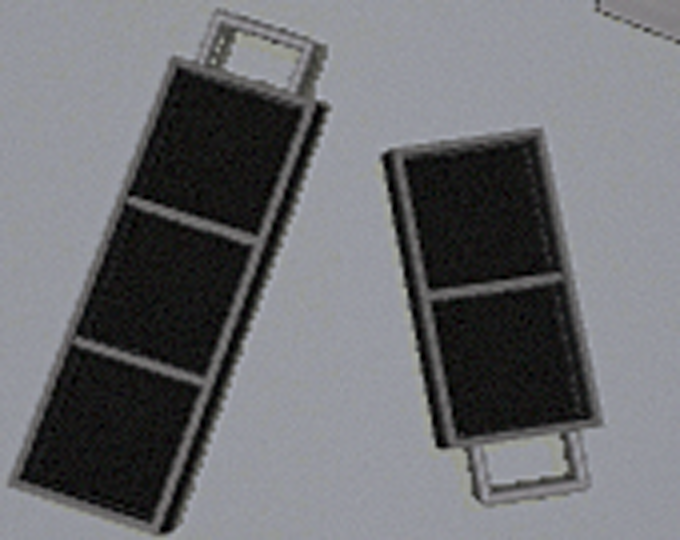

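The crop confirms the choice. The grey wide nozzle with the thick black bore is at (70,366), the slim one with the small bore at (240,375) and the sleeve ring at (226,187). The stamp tops are at (411,33), (412,193) and bar (51,36). Tray corners are clear; handles: three at the top, two at the bottom.

```bash
cat > m.py <<'E'
from h import *
p=dict(np.load("top.npz"));q=dict(np.load("scene.npz"))
u=lambda x,y,s,ox,oy:((x+.5)/s-.5+ox,(y+.5)/s-.5+oy)
for n,xy,z in[("round",(411,33),80),("roundfoot",(398,65),14),("square",(412,193),80),("sqfoot",(398,213),14),("slim",(240,375),80),("slimfl",(240,381),9),("wide",(70,366),80),("sleeve",(227,187),60),("bar",(51,36),80)]:
    X=ray(p,u(*xy,3.5,185,110),z);print(n,X.round(1),"scene 1.5px:",(proj(q,X)*1.5).round())
for n,c,ox in[("three",[(172,58),(316,103),(160,530),(12,485)],70),("two",[(262,427),(107,445),(55,152),(203,130)],350)]:
    C=np.array([ray(p,u(*a,4,ox,140),22)[:2] for a in c])
    d=C[0]+C[1]-C[2]-C[3];d/=np.linalg.norm(d);m=C.mean(0)
    print(n,m.round(1),"sides",[round(np.linalg.norm(C[i]-C[i-1]),1) for i in range(4)],"yaw",np.degrees(np.arctan2(d[1],d[0])).round(1))
    for k in ((84,0,-84) if n=="three" else (42,-42)): print("  pocket",(m+k*d).round(1),(proj(q,[*(m+k*d),5])*1.5).round())
E
python3 m.py
```

```text
round [ 685.5 -110.9   80. ] scene 1.5px: [363. 374.]
roundfoot [ 684.7 -111.4   14. ] scene 1.5px: [364. 390.]
square [ 583.3 -110.9   80. ] scene 1.5px: [334. 318.]
sqfoot [ 583.  -110.9   14. ] scene 1.5px: [337. 337.]
slim [469.9  -6.2  80. ] scene 1.5px: [364. 239.]
slimfl [470.4  -7.1   9. ] scene 1.5px: [365. 262.]
wide [474.1  96.5  80. ] scene 1.5px: [420. 218.]
sleeve [589.6   3.2  60. ] scene 1.5px: [402. 299.]
bar [680.1 114.5  80. ] scene 1.5px: [494. 311.]
three [480.2 314.1] sides [np.float64(253.9), np.float64(87.9), np.float64(252.5), np.float64(86.6)] yaw -16.9
  pocket [560.5 289.7] [535. 240.]
  pocket [480.2 314.1] [522. 204.]
  pocket [399.8 338.5] [510. 170.]
two [ 490.1 -315.6] sides [np.float64(171.4), np.float64(88.6), np.float64(168.1), np.float64(87.4)] yaw -171.4
  pocket [ 448.5 -321.9] [189. 324.]
  pocket [ 531.6 -309.4] [212. 363.]
```

Call:
step_arm(series=[[[0,0,-0.162,0,0,0,0.3],[0,0,-0.161,0,0,0,0.3],[0,0,0,0,0,0,0.3]]])

```text
clock: 1.3
eef_pos: [163.3, 629.2, 231.3]
tool_rot: [3.141, -0.0, -3.141]
force: [0.8, -0.9, -0.3]
width: 59.7
gripper_force: 0.0
```

Call:
step_arm(series=[[[0,0,0,-0.174,-0.247,0,0.3],[0,0,0,-0.174,-0.247,0,0.3],[0,0,0,-0.174,-0.247,0,0.3],[0,0,0,-0.174,-0.247,0,0.3],[0,0,0,-0.174,-0.247,0,0.3],[0,0,0,-0.174,-0.247,0,0.3],[0,0,0,-0.174,-0.247,0,0.3],[0,0,0,-0.174,-0.247,0,0.3],[0,0,0,-0.174,-0.247,0,0.3],[0,0,0,-0.174,-0.247,0,0.3],[0,0,0,-0.174,-0.247,0,0.3],[0,0,0,-0.174,-0.247,0,0.3]]])

```text
clock: 2.5
eef_pos: [477.3, 183.0, 231.6]
tool_rot: [3.141, 0.001, 3.138]
force: [0.8, 0.8, 0.9]
width: 59.9
gripper_force: 0.0
```

Call:
step_arm(series=[[[0,0,0,-0.174,-0.247,0,0.3],[0,0,0,-0.174,-0.247,0,0.3],[0,0,0,-0.174,-0.247,0,0.3],[0,0,0,-0.174,-0.247,0,0.3],[0,0,0,-0.174,-0.247,0,0.3],[0,0,0,-0.174,-0.247,0,0.3],[0,0,0,-0.174,-0.247,0,0.3],[0,0,0,-0.174,-0.247,0,0.3],[0,0,0,0,0,0,0.3],[0,0,0,0,0,0,0.3]]])

```text
clock: 3.5
eef_pos: [684.9, -113.2, 230.5]
tool_rot: [3.142, -0.001, 3.137]
force: [-0.9, 0.0, -0.2]
width: 59.2
gripper_force: 0.0
```

Call:
step_arm(series=[[[0,0,0,0,0.014,0.25,0.3],[0,0,0,0,0,0.25,0.3],[0,0,0,0,0,0.25,0.3],[0,0,0,0,0,0.25,0.3],[0,0,0,0,0,0.25,0.3],[0,0,0,0,0,0,0.3],[0,0,0,0,0,0,1],[0,0,0,0,0,0,1],[0,0,0,0,0,0,1],[0,0,0,0,0,0,1],[0,0,0,0,0,0,1],[0,0,0,0,0,0,1]]])

```text
clock: 4.7
eef_pos: [687.1, -109.8, 46.7]
tool_rot: [-3.142, 0.005, 3.141]
force: [-0.5, -0.1, 7.6]
width: 20.8
gripper_force: 58.8
```

Call:
step_arm(series=[[[0,0,0,0,0,-0.1,1],[0,0,0,0,0,-0.3,1],[0,0,0,0,0,-0.27,1],[0,0,0,0.198,-0.176,0,1],[0,0,0,0.198,-0.176,0,1],[0,0,0,0.198,-0.176,0,1],[0,0,0,0.198,-0.176,0,1],[0,0,0,0.198,-0.176,0,1],[0,0,0,0.198,-0.176,0,1],[0,0,0,0.198,-0.176,0,1],[0,0,0,0.198,-0.176,0,1],[0,0,0,0,0,0,1]]])

```text
clock: 5.9
eef_pos: [441.3, -326.6, 145.4]
tool_rot: [-3.138, -0.004, 3.131]
force: [-0.5, -0.3, -1.8]
width: 20.1
gripper_force: 58.9
```

Run:
```python
from h import *
s=ctrl.read_state();print(s["eef_pos"].round(1) if hasattr(s["eef_pos"],"round") else s["eef_pos"],s["tool_rot"],s["force"],s["width"])
p=ctrl.get_image("scene");w=ctrl.get_image("wrist")
a=cv2.resize(p["img"],(512,384));cv2.imwrite("pics/s2.png",np.hstack([a[:,:400],w["img"][:,:400]])[:,:,::-1])
```

```text
[ 441.3 -326.6  145.4] [-3.13818718 -0.00376586  3.13138822] [-0.48669787 -0.30329699 -1.79805467] 20.115700432876707
```

View pics/s2.png

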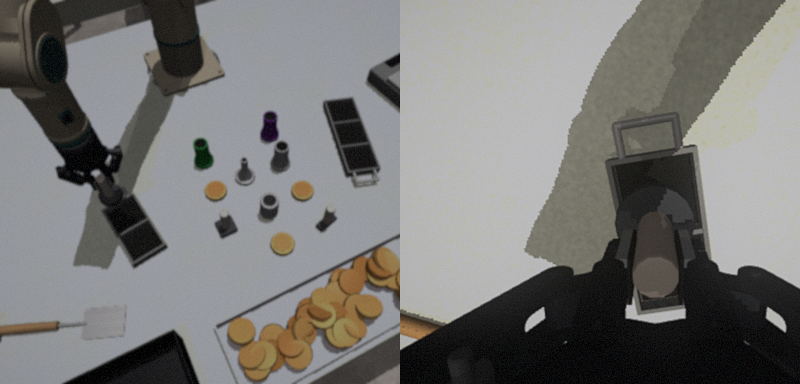

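The stamp is held upright over the handle-side pocket. Settle, then lower.

Call:
step_arm(series=[[[0,0,0,0,0,0.2,1],[0,0,0,0,0,0.2,1],[0,0,0,0,0,0,1],[0,0,0,0,0,0,1]]])

```text
clock: 6.4
eef_pos: [448.4, -319.9, 84.7]
tool_rot: [3.141, 0.0, -3.14]
force: [0.4, 0.1, -1.6]
width: 20.3
gripper_force: 58.9
```

Call:
step_arm(series=[[[0,0,0,0,-0.006,0.12,1],[0,0,0,0,0,0.07,1],[0,0,0,0,0,0.022,1],[0,0,0,0,0,0,1],[0,0,0,0,0,0,1]]])

```text
clock: 6.9
eef_pos: [447.9, -322.1, 53.2]
tool_rot: [-3.141, 0.001, 3.141]
force: [0.5, 1.1, -1.4]
width: 20.6
gripper_force: 58.9
```

Call:
step_arm(series=[[[0,0,0,0,0,0.01,1],[0,0,0,0,0,0,1],[0,0,0,0,0,0,0.3],[0,0,0,0,0,0,0.3],[0,0,0,0,0,0,0.3],[0,0,0,0,0,0,0.3],[0,0,0,0,0,-0.1,0.3],[0,0,0,0,0,-0.25,0.3],[0,0,0,0,0,-0.3,0.3],[0,0,0,0,0,0,0.3],[0,0,0,0,0,0,0.3]]])

```text
clock: 8.0
eef_pos: [448.0, -322.2, 149.5]
tool_rot: [-3.14, 0.002, 3.141]
force: [-0.3, 0.2, -0.4]
width: 59.9
gripper_force: 0.0
```

Call:
step_arm(series=[[[0,0,0,-0.0184,0.263,0,0.3],[0,0,0,-0.0184,0.263,0,0.3],[0,0,0,-0.0184,0.263,0,0.3],[0,0,0,-0.0184,0.263,0,0.3],[0,0,0,-0.0184,0.263,0,0.3],[0,0,0,-0.0184,0.263,0,0.3],[0,0,0,-0.0184,0.263,0,0.3],[0,0,0,-0.0184,0.263,0,0.3],[0,0,0,0,0,0,0.3],[0,0,0,0,0,0,0.3],[0,0,0,0,0,0,0.3]]])

```text
clock: 9.1
eef_pos: [468.8, -7.5, 147.7]
tool_rot: [-3.141, -0.002, 3.14]
force: [-0.6, -1.1, -0.0]
width: 59.8
gripper_force: 0.0
```

Call:
step_arm(series=[[[0,0,0,0,0,0.25,0.3],[0,0,0,0,0,0.25,0.3],[0,0,0,0,0,0.18,0.3],[0,0,0,0,0,0,0.3],[0,0,0,0,0,0,0.3],[0,0,0,0,0,0,1],[0,0,0,0,0,0,1],[0,0,0,0,0,0,1],[0,0,0,0,0,0,1],[0,0,0,0,0,0,1],[0,0,0,0,0,0,1]]])

```text
clock: 10.2
eef_pos: [470.4, -6.2, 47.6]
tool_rot: [-3.142, 0.002, 3.142]
force: [-0.7, -0.0, 7.2]
width: 15.7
gripper_force: 58.3
```

Call:
step_arm(series=[[[0,0,0,0,0,-0.1,1],[0,0,0,0,0,-0.3,1],[0,0,0,0,0,-0.3,1],[0,0,0,-0.051,-0.2525,0,1],[0,0,0,-0.051,-0.2525,0,1],[0,0,0,-0.051,-0.2525,0,1],[0,0,0,-0.051,-0.2525,0,1],[0,0,0,-0.051,-0.2525,0,1],[0,0,0,-0.051,-0.2525,0,1],[0,0,0,-0.051,-0.2525,0,1],[0,0,0,-0.051,-0.2525,0,1],[0,0,0,0,0,0,1]]])

```text
clock: 11.4
eef_pos: [529.9, -317.0, 151.6]
tool_rot: [-3.136, 0.001, 3.134]
force: [-1.0, -0.9, -1.5]
width: 15.4
gripper_force: 59.0
```

Call:
step_arm(series=[[[0,0,0,0,0,0,1],[0,0,0,0,0,0.22,1],[0,0,0,0,0,0.22,1],[0,0,0,0,0,0,1],[0,0,0,0,0,0,1],[0,0,0,0,0,0,1]]])

```text
clock: 12.0
eef_pos: [532.0, -309.1, 87.3]
tool_rot: [-3.141, 0.002, -3.141]
force: [-0.0, -0.1, -1.8]
width: 15.8
gripper_force: 59.1
```

Call:
step_arm(series=[[[0,0,0,0,0,0.12,1],[0,0,0,0,0,0.08,1],[0,0,0,0,0,0.03,1],[0,0,0,0,0,0,1],[0,0,0,0,0,0,1]]])

```text
clock: 12.5
eef_pos: [530.8, -309.0, 52.7]
tool_rot: [3.141, 0.0, -3.142]
force: [-2.7, 2.7, 7.4]
width: 15.5
gripper_force: 59.9
```

Call:
step_arm(series=[[[0,0,0,0,0,0,0.3],[0,0,0,0,0,0,0.3],[0,0,0,0,0,0,0.3],[0,0,0,0,0,0,0.3],[0,0,0,0,0,-0.1,0.3],[0,0,0,0,0,-0.25,0.3],[0,0,0,0,0,-0.3,0.3],[0,0,0,0,0,0,0.3]]])

```text
clock: 13.3
eef_pos: [534.8, -311.6, 155.6]
tool_rot: [-3.136, 0.011, 3.141]
force: [1.3, -0.5, -0.3]
width: 60.0
gripper_force: 0.0
```

Call:
step_arm(series=[[[0,0,0,-0.069,0.264,0,0.3],[0,0,0,-0.069,0.264,0,0.3],[0,0,0,-0.069,0.264,0,0.3],[0,0,0,-0.069,0.264,0,0.3],[0,0,0,-0.069,0.264,0,0.3],[0,0,0,0,0,0,0.3],[0,0,0,0,0,0,0.3],[0,0,0,0,0,0,0.3]]])

```text
clock: 14.1
eef_pos: [582.1, -112.9, 148.8]
tool_rot: [-3.14, -0.0, 3.14]
force: [0.5, -0.5, 0.0]
width: 59.8
gripper_force: 0.0
```

Run:
```python
from h import *
p=ctrl.get_image("top");q=ctrl.get_image("scene")
a=cv2.resize(p["img"][150:280,340:440],(400,520),interpolation=cv2.INTER_CUBIC)
b=cv2.resize(q["img"][170:300,80:180],(400,520),interpolation=cv2.INTER_CUBIC)
cv2.imwrite("pics/c3.png",np.hstack([a,b])[:,:,::-1])
```

```text
(no output)
```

View pics/c3.png

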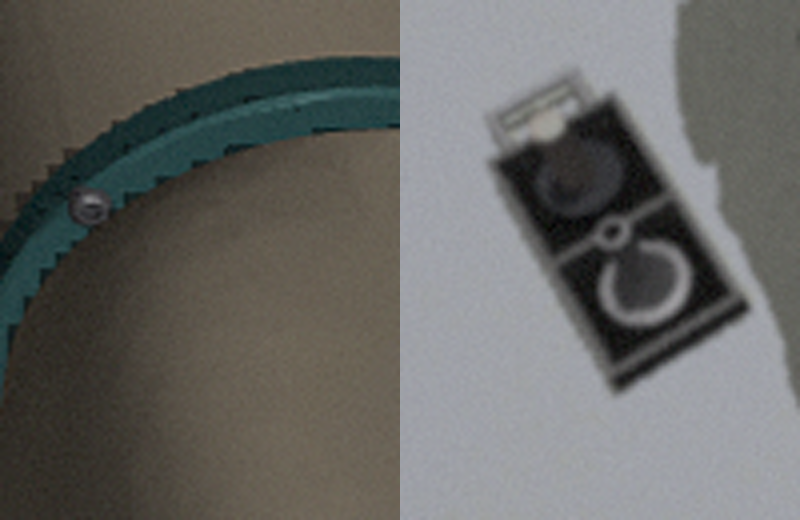

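The scene view shows the round stamp by the handle at (580,175) and the slim nozzle at (645,280). Both are upright in their pockets. Next, the square stamp.

Call:
step_arm(series=[[[0,0,0,-0.005,0.01,0.25,0.3],[0,0,0,0,0,0.25,0.3],[0,0,0,0,0,0.18,0.3],[0,0,0,0,0,0,0.3],[0,0,0,0,0,0,0.3],[0,0,0,0,0,0,1],[0,0,0,0,0,0,1],[0,0,0,0,0,0,1],[0,0,0,0,0,0,1],[0,0,0,0,0,0,1],[0,0,0,0,0,0,1]]])

```text
clock: 15.3
eef_pos: [584.3, -110.2, 48.1]
tool_rot: [-3.141, 0.003, 3.141]
force: [-0.2, -0.1, 6.9]
width: 20.4
gripper_force: 58.4
```

Call:
step_arm(series=[[[0,0,0,0,0,-0.1,1],[0,0,0,0,0,-0.3,1],[0,0,0,0,0,-0.3,1]]])

```text
clock: 15.6
eef_pos: [582.2, -109.4, 152.7]
tool_rot: [3.141, -0.002, -3.141]
force: [0.9, -0.2, -0.7]
width: 20.7
gripper_force: 58.9
```

Call:
step_arm(series=[[[0,0,0,0.0155,0.267,0,1],[0,0,0,0.0155,0.267,0,1],[0,0,0,0.0155,0.267,0,1],[0,0,0,0.0155,0.267,0,1],[0,0,0,0.0155,0.267,0,1],[0,0,0,0.0155,0.267,0,1],[0,0,0,0.0155,0.267,0,1],[0,0,0,0.0155,0.267,0,1],[0,0,0,0.0155,0.267,0,1],[0,0,0,0.0155,0.267,0,1],[0,0,0,0,0,0,1],[0,0,0,0,0,0,1]]])

```text
clock: 16.8
eef_pos: [559.2, 292.3, 152.0]
tool_rot: [3.141, -0.0, -3.139]
force: [-1.0, -1.6, -0.8]
width: 20.5
gripper_force: 59.1
```

Call:
step_arm(series=[[[0,0,0,0,0,0.22,1],[0,0,0,0,0,0.22,1],[0,0,0,0,0,0,1],[0,0,0,0,0,0,1],[0,0,0,0,0,0,1]]])

```text
clock: 17.3
eef_pos: [561.6, 290.6, 87.5]
tool_rot: [3.14, 0.003, 3.14]
force: [0.4, 0.3, -0.8]
width: 20.5
gripper_force: 59.2
```

Lower by 34.5 mm, release and rise.

Call:
step_arm(series=[[[0,0,0,0,-0.005,0.12,1],[0,0,0,0,0,0.08,1],[0,0,0,0,0,0.03,1],[0,0,0,0,0,0,1],[0,0,0,0,0,0,1]]])

```text
clock: 17.8
eef_pos: [560.3, 289.7, 53.2]
tool_rot: [3.142, 0.0, 3.141]
force: [-2.6, -3.3, 8.9]
width: 20.2
gripper_force: 60.1
```

Call:
step_arm(series=[[[0,0,0,0,0,0,0.3],[0,0,0,0,0,0,0.3],[0,0,0,0,0,0,0.3],[0,0,0,0,0,0,0.3],[0,0,0,0,0,-0.1,0.3],[0,0,0,0,0,-0.25,0.3],[0,0,0,0,0,-0.3,0.3],[0,0,0,0,0,0,0.3]]])

```text
clock: 18.6
eef_pos: [564.3, 292.1, 155.8]
tool_rot: [3.135, 0.011, 3.141]
force: [0.6, -0.1, 0.3]
width: 59.8
gripper_force: 0.0
```

Call:
step_arm(series=[[[0,0,0,0.115,-0.258,0,0.2],[0,0,0,0.115,-0.258,0,0.2],[0,0,0,0.115,-0.258,0,0.2],[0,0,0,0.115,-0.258,0,0.2],[0,0,0,0.115,-0.258,0,0.2],[0,0,0,0,0,0,0.2],[0,0,0,0,0,0,0.2],[0,0,0,0,0,0,0.2]]])

```text
clock: 19.4
eef_pos: [474.8, 97.9, 149.0]
tool_rot: [3.14, 0.002, -3.14]
force: [0.3, -0.3, 0.6]
width: 68.6
gripper_force: 0.0
```

Call:
step_arm(series=[[[0,0,0,0.003,-0.008,0.25,0.2],[0,0,0,0,0,0.25,0.2],[0,0,0,0,0,0.18,0.2],[0,0,0,0,0,0,0.2],[0,0,0,0,0,0,0.2],[0,0,0,0,0,0,1],[0,0,0,0,0,0,1],[0,0,0,0,0,0,1],[0,0,0,0,0,0,1],[0,0,0,0,0,0,1],[0,0,0,0,0,0,1]]])

```text
clock: 20.5
eef_pos: [474.6, 96.2, 48.0]
tool_rot: [3.14, 0.003, -3.141]
force: [0.2, 1.3, 6.5]
width: 35.9
gripper_force: 59.0
```

Call:
step_arm(series=[[[0,0,0,0,0,-0.1,1],[0,0,0,0,0,-0.3,1],[0,0,0,0,0,-0.3,1],[0,0,0,-0.0065,0.242,0,1],[0,0,0,-0.0065,0.242,0,1],[0,0,0,-0.0065,0.242,0,1],[0,0,0,-0.0065,0.242,0,1],[0,0,0,-0.0065,0.242,0,1],[0,0,0,-0.0065,0.242,0,1],[0,0,0,0,0,0,1],[0,0,0,0,0,0,1]]])

```text
clock: 21.6
eef_pos: [478.4, 313.7, 151.5]
tool_rot: [-3.141, -0.001, -3.139]
force: [1.1, -0.5, -3.3]
width: 35.8
gripper_force: 60.9
```

Call:
step_arm(series=[[[0,0,0,0,0,0.22,1],[0,0,0,0,0,0.22,1],[0,0,0,0,0,0,1],[0,0,0,0,0,0,1],[0,0,0,0,0,0,1]]])

```text
clock: 22.1
eef_pos: [480.5, 313.0, 87.2]
tool_rot: [3.14, 0.002, 3.14]
force: [0.0, -0.4, -3.4]
width: 36.3
gripper_force: 61.1
```

Call:
step_arm(series=[[[0,0,0,0,0.006,0.12,1],[0,0,0,0,0,0.08,1],[0,0,0,0,0,0.03,1],[0,0,0,0,0,0,1],[0,0,0,0,0,0,1]]])

```text
clock: 22.6
eef_pos: [479.8, 314.8, 52.4]
tool_rot: [3.14, 0.001, -3.142]
force: [-1.7, 1.1, 5.8]
width: 36.1
gripper_force: 60.8
```

Call:
step_arm(series=[[[0,0,0,0,0,0,0.2],[0,0,0,0,0,0,0.2],[0,0,0,0,0,0,0.2],[0,0,0,0,0,0,0.2],[0,0,0,0,0,-0.1,0.2],[0,0,0,0,0,-0.25,0.2],[0,0,0,0,0,-0.3,0.2],[0,0,0,0,0,0,0.2]]])

```text
clock: 23.4
eef_pos: [482.9, 316.2, 155.0]
tool_rot: [3.135, 0.01, 3.141]
force: [1.4, 0.1, -0.9]
width: 68.1
gripper_force: 0.0
```

Call:
step_arm(series=[[[0,0,0,-0.081,-0.231,0,0.2],[0,0,0,-0.081,-0.231,0,0.2],[0,0,0,-0.081,-0.231,0,0.2],[0,0,0,-0.081,-0.231,0,0.2],[0,0,0,-0.081,-0.231,0,0.2],[0,0,0,-0.081,-0.231,0,0.2],[0,0,0,-0.081,-0.231,0,0.2],[0,0,0,-0.081,-0.231,0,0.2],[0,0,0,-0.081,-0.231,0,0.2],[0,0,0,0,0,0,0.2],[0,0,0,0,0,0,0.2],[0,0,0,0,0,0,0.2]]])

```text
clock: 24.6
eef_pos: [588.1, 3.7, 148.6]
tool_rot: [3.14, -0.0, -3.14]
force: [-0.0, 0.2, 0.1]
width: 68.5
gripper_force: 0.0
```

Run:
```python
from h import *
p=ctrl.get_image("wrist");q=ctrl.get_image("scene")
s=ctrl.read_state();print(s["eef_pos"],proj(p,[589.6,3.2,60]),proj(p,[*s["eef_pos"][:2],60]))
b=cv2.resize(q["img"][80:190,310:400],(314,384),interpolation=cv2.INTER_CUBIC)
cv2.imwrite("pics/c4.png",np.hstack([p["img"][:,:480],b])[:,:,::-1])
```

```text
[588.14898019   4.03446831 148.61834895] [254.37239137 203.46174858] [255.34199731 201.84454119]
```

View pics/c4.png

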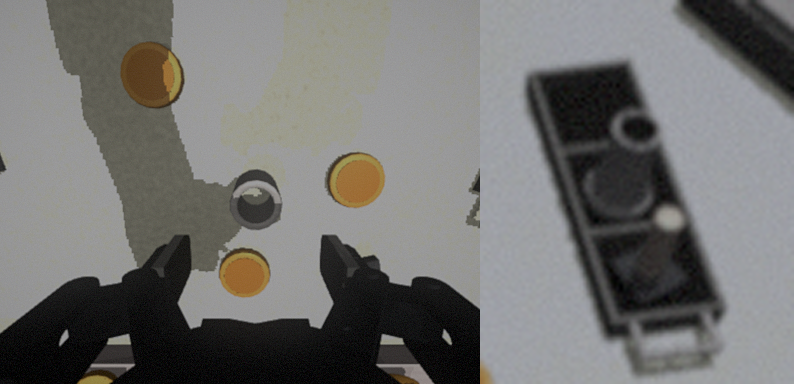

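The wrist view shows the sleeve ring at (255,205), where predicted. The square stamp (by the handle) and the wide nozzle (middle) stand in tray_three.

Call:
step_arm(series=[[[0,0,0,-0.006,-0.002,0.2,0.2],[0,0,0,0,0,0.2,0.2],[0,0,0,0,0,0.2,0.2],[0,0,0,0,0,0.2,0.2],[0,0,0,0,0,0,0.2],[0,0,0,0,0,0,0.2],[0,0,0,0,0,0,1],[0,0,0,0,0,0,1],[0,0,0,0,0,0,1],[0,0,0,0,0,0,1],[0,0,0,0,0,0,1],[0,0,0,0,0,0,1]]])

```text
clock: 25.9
eef_pos: [590.9, 2.5, 30.9]
tool_rot: [3.141, 0.004, -3.141]
force: [-1.4, 1.2, 5.3]
width: 45.1
gripper_force: 60.8
```

Call:
step_arm(series=[[[0,0,0,0,0,-0.2,1],[0,0,0,0,0,-0.3,1],[0,0,0,0,0,-0.3,1],[0,0,0,0.141,0.249,0,1],[0,0,0,0.141,0.249,0,1],[0,0,0,0.141,0.249,0,1],[0,0,0,0.141,0.249,0,1],[0,0,0,0.141,0.249,0,1],[0,0,0,0.141,0.249,0,1],[0,0,0,0.141,0.249,0,1],[0,0,0,0.141,0.249,0,1],[0,0,0,0.141,0.249,0,1]]])

```text
clock: 27.1
eef_pos: [398.2, 339.5, 149.6]
tool_rot: [3.14, 0.001, 3.141]
force: [0.7, 0.7, -1.7]
width: 44.6
gripper_force: 62.2
```

Call:
step_arm(series=[[[0,0,0,0,0,0,1],[0,0,0,0,0,0,1],[0,0,0,0,0,0.25,1],[0,0,0,0,0,0.25,1],[0,0,0,0,0,0,1],[0,0,0,0,0,0,1]]])

```text
clock: 27.7
eef_pos: [399.8, 336.7, 74.0]
tool_rot: [-3.14, -0.0, 3.139]
force: [-0.4, -0.1, -2.0]
width: 44.6
gripper_force: 62.7
```

Call:
step_arm(series=[[[0,0,0,0,0.01,0.12,1],[0,0,0,0,0,0.1,1],[0,0,0,0,0,0.03,1],[0,0,0,0,0,0,1],[0,0,0,0,0,0,1]]])

```text
clock: 28.2
eef_pos: [400.1, 340.0, 37.4]
tool_rot: [3.14, 0.002, 3.141]
force: [0.2, -0.7, -1.7]
width: 44.7
gripper_force: 62.6
```

Call:
step_arm(series=[[[0,0,0,0,0,0.012,1],[0,0,0,0,0,0,1],[0,0,0,0,0,0,0.2],[0,0,0,0,0,0,0.2],[0,0,0,0,0,0,0.2],[0,0,0,0,0,0,0.2],[0,0,0,0,0,-0.1,0.2],[0,0,0,0,0,-0.25,0.2],[0,0,0,0,0,-0.3,0.2],[0,0,0,0,0,-0.2,0.2],[0,0,0,0,0,0,0.2],[0,0,0,0,0,0,0.2]]])

```text
clock: 29.4
eef_pos: [399.2, 339.7, 162.1]
tool_rot: [3.141, 0.001, 3.142]
force: [-0.2, -0.5, 0.1]
width: 68.3
gripper_force: 0.0
```

Call:
step_arm(series=[[[0,0,0,0.1,0.25,0,0.2],[0,0,0,0.1,0.25,0,0.2],[0,0,0,0.1,0.25,0,0.2],[0,0,0,0.1,0.25,0,0.2],[0,0,0,0.1,0.25,0,0.2],[0,0,0,0,0,0,0.2],[0,0,0,0,0,0,0.2],[0,0,0,0,0,0,0.2]]])

```text
clock: 30.2
eef_pos: [324.6, 525.0, 160.2]
tool_rot: [-3.138, -0.001, 3.14]
force: [-0.4, -0.8, 0.5]
width: 68.5
gripper_force: 0.0
```

Run:
```python
from h import *
q=ctrl.get_image("scene");p=ctrl.get_image("top")
a=cv2.resize(q["img"][80:300,80:400],(640,440));b=cv2.resize(p["img"][140:280,70:140],(150,300))
b=np.vstack([b,np.zeros((140,150,3),np.uint8)])
cv2.imwrite("pics/f.png",np.hstack([a,b])[:,:,::-1])
```

```text
(no output)
```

View pics/f.png

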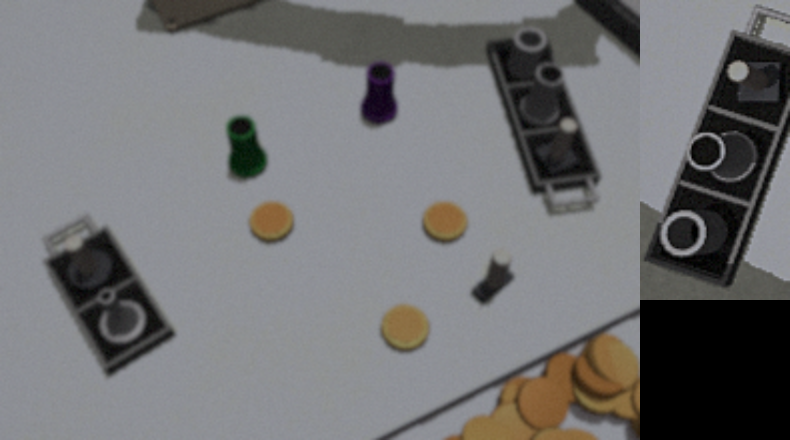

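All five parts stand upright in their correct pockets, and the bar stamp at (495,278) has not moved. I am handing in.

```bash
python3 -c "
from cell import ctrl
print(ctrl.finish_job())"
```

```text
the job is handed in; nothing more can be done
None
```

Both kits are made up and handed in at about 30 s: in the final pictures all five parts stand upright in their own pockets, and the bar stamp is where it was.

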